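Fit the crank handle onto the vegetable grater

TASK

The crank handle has been taken off the hand-cranked vegetable grater. Pick it up, push its square socket onto the grater's slanted square drive shaft, feeling for the angle at which it slips on, until the hub sits fully home and flush against the bearing plate, and let go. Leave the mug and the kitchen timer where they stand.

Things in the scene. Friction and masses are not known exactly. Their poses are not given: they have to be found in the camera images.
- crank: Crank handle, loose, 0.2 kg, lying flat, socket down. Origin: centre of the hub's underside; z up through the hub, x along the arm to the grip. Green square hub 38 x 38 mm (flats face x and y), z 0 to 58 mm. In its underside a square socket 22 x 22 mm, sides parallel to the hub's, 36 mm deep, closed above. Steel arm 26 mm wide, z 0 to 12 mm, out to x = 135 mm.
- hub_grasp (a point): On the hub's axis, 38 mm above its underside (axes as the crank's): the height at which to grip the hub by two opposite flats, 38 mm apart, clear above the arm.
- crank_grip (a point): Middle of the crank's black round hand grip, 27 mm diameter, which stands on the arm 120 mm from the hub's axis and reaches up to z = 82 mm above the crank's underside.
- shaft_seat (a point): Centre of the face of the grater's steel bearing plate (66 mm diameter), where the shaft comes out. z points out along the shaft, 28 degrees from vertical, leaning to the robot; x points up the slope. Fixed axes: they do NOT show how the square is turned. Fully home, the crank's origin is here, its underside on the face, its z along this z; its arm clears the grater at every angle.
- shaft_tip (a point): Outer end of the steel drive shaft, 20 mm square, standing 30 mm out of the plate; its last 3 mm taper to 15 mm. Axes as shaft_seat. How the square is turned about z differs each time and is not reported; any of 4 ways fits, within about 5 degrees. Otherwise the crank stops 24 to 30 mm short of home. The gears hold the shaft (0.6 N m to turn it): light pressing does not move it.
- grater: Grater, held fast: white drum, 92 mm diameter, along the shaft axis, on a grey foot (148 mm diameter), behind it a square hopper 66 x 70 mm, up to 157 mm high. Origin: on the worktop under the middle of the drum's front face (135 mm up); z up, x from shaft to hopper. It reaches from x = -50 to 120 mm, y = -95 to 75 mm.
- mug: Bystander: white and green mug, 78 mm wide without its handle, 101 mm high, standing behind the work, under a wall cabinet (its front at x = 0.60 m, its underside 0.61 m up); origin at the centre of its underside.
- timer: Bystander: red and white kitchen timer, 64 mm diameter, 58 mm high, standing in front of the work; origin at the centre of its underside.

How it is judged:
By the outcome, as a careful person would: the job done as asked, in the order asked, and still so for the second after the job is handed in, with the robot touching nothing.
It also fails if it takes over 64 s, if anything falls off the work surface, if the arm or the gripper's body presses on something with over 40 N, if the wrist force passes 120 N, or if a joint passes its speed limit or range.

ROBOT

A 7-joint arm with a two-finger parallel gripper is mounted at the origin on a cart in front of the work surface, level with it; the furniture and walls round the work are solid. World frame = base frame: x ahead of the robot, y to its left, z up, the work surface at z = 0. Lengths are in m, angles in rad, forces in N, time in s.
With the tool pointing down it reaches from about 0.4 to 0.85 m from the base axis. Payload 10.4 kg.
Tool frame: the origin (TCP) lies at the very end of the fingers, on their centre line; the grasp point (between the pads) lies 19 mm behind it; z points along the fingers, y is the line along which they close (so a half turn about z gives the same grasp; the last joint's range is limited). The gripper opens to 87 mm and grips with 3 to 60 N. Pads are 19 mm wide; open, the fingers measure 117 mm over their backs; the gripper's body (75 mm by 190 mm) begins 51 mm behind the grasp point.
Start: joints at [1.32, 0.332, -0.065, 1.46, 0.022, 1.35, -0.088], TCP at [0.141, -0.609, 0.192] pointing down, gripper open.
Joint ranges: [-2.6, 2.6], [-0.5, 2.12], [-1.47, 1.34], [0.16, 2.42], [-1.27, 4.41], [0.06, 2.06], [-2.6, 2.6]. Speed limits (rad/s): [2.22, 2.22, 2.79, 2.79, 3.14, 3.14, 3.14].

INTERFACE

Orientations are given as a unit quaternion [x, y, z, w].
In Python, from bench import r gives the robot as it stands.
- The arm moves only by the shell command python3 -m crank 'ROWS' [FORCE]. ROWS is JSON, a list that holds one entry, the list of rows, each a list of 5 numbers: the shift along the tool's x, y, z in mm, then the turn about the tool's z in degrees, then the opening, from -1 (shut) to 1 (fully open). A call has 1 to 20 rows; each row is the pose to reach, as a shift and turn from the pose commanded when the call began, along the tool's axes at that moment; what a row does not reach only later rows make up. A row lasts 1/10 s, in which the tool goes at most 50 mm and 8.59 degrees, less where a joint would pass 70% of its speed; a pose out of reach is approached as far as the arm can. A call with a gripper value outside its range is refused whole. The fingers move at their own pace and stop on an object; FORCE is the grip in N (left out, the last holds). Time passes only in rows, so rows that repeat a pose let the fingers close. It gives the time, the measured TCP pose, the force, the opening and the grip force at its end, in the units of the state.
- r.read_state(): the state, without advancing time (a new reading comes with each control period).
- r.camera(name): name is "side" or "top"; returns a dict with "image" (384x512x3 uint8, red, green, blue), "vfov" (degrees; the focal length in pixels is half the picture's height over the tangent of half this angle, whatever the lens; pixels are square), "cx", "cy" (the principal point, pixels), "eye" and "attitude" of the camera in the world. Camera axes: x right, y down, z forward; pixel columns grow to the right and rows downward; lengths in m; the calibration is good to about 2 mm. A picture is of the moment at which its call begins. There is no depth.
- r.close_job(): hands the job in; it is judged then, once.
The state is a dict: "time": time; "joint_positions": joint angles; "joint_vel": joint speeds; "joint_torque": joint torques, N m; "ee_pos": TCP position; "eef_rot": TCP orientation; "ft_force": force on the tool from outside, world axes, zero at the start; "torque": the same for the moment, N m; "width": finger opening in m; "grip_force": force on a finger pad.
Only numpy, scipy, OpenCV 4.12 (cv2) and the standard library are available. Lean on these libraries where they do the work, as an engineer would, in place of code of your own. Each camera call takes 0.05 s, during which the arm holds its last target. There are 200 camera calls.

## Working session

There is one attempt and no reset: what is moved stays moved. The work goes in short steps, Python scripts to look and compute and a shell command to move; the robot and the scene stay as the last step left them, time stands still between calls to the robot, and variables do not carry over. Pictures are saved under pics/ and viewed, at most 10 in all, crops included, and the job is handed in when it is done.

```bash
ls; mkdir -p pics; python3 - <<'E'
from bench import r
import cv2
s=r.read_state();print(s)
for n in("side","top"):
    c=r.camera(n);print(n,{k:v for k,v in c.items() if k!="image"});cv2.imwrite(f"pics/{n}0.png",c["image"][:,:,::-1])
E
```

```text
pics
{'time': 0.0, 'joint_positions': array([ 1.32039794,  0.33284958, -0.06467613,  1.46091904,  0.02158813,
        1.34991412, -0.08853041]), 'joint_vel': array([-0.00033966, -0.00023992,  0.00036617,  0.00086464, -0.00043843,
        0.00112691, -0.00100433]), 'joint_torque': array([-1.02167214e-03, -6.23262763e+01,  2.41474441e-02, -3.89897668e+01,
       -6.12262893e-02,  3.97882273e-02,  1.57075187e-04]), 'ee_pos': array([ 0.14103241, -0.60844429,  0.19147847]), 'eef_rot': array([ 9.93522248e-01,  1.13635632e-01, -1.09734720e-04, -6.88951611e-04]), 'ft_force': array([ 0.46593792, -0.20788125,  0.05343398]), 'torque': array([ 0.02890973, -0.05048317,  0.01889573]), 'grip_force': 0.0, 'width': 0.08681010842518673}
side {'vfov': 54.93494685483213, 'cx': 261.59583481245625, 'cy': 186.01699432534286, 'eye': array([ 0.31838744, -0.79421387,  0.65424329]), 'attitude': array([ 0.86632013, -0.13216217,  0.08612729, -0.47392476])}
top {'vfov': 45.512702405799544, 'cx': 236.99700181629603, 'cy': 190.22145425879552, 'eye': array([ 0.39108185, -0.06111694,  1.12500352]), 'attitude': array([ 0.70658036, -0.70152835,  0.05722631, -0.07298856])}
```

View pics/side0.png

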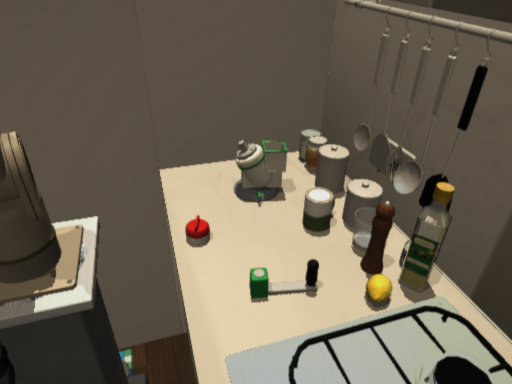

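View pics/top0.png

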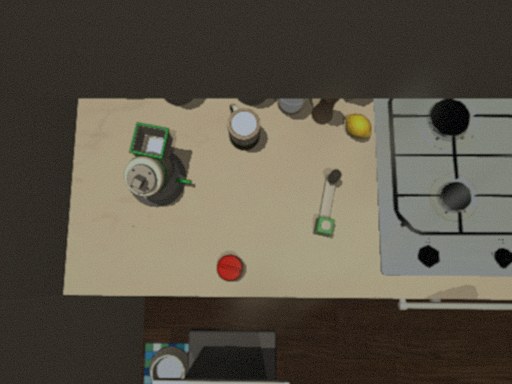

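The top view shows the crank hub at about (325,227), grip (334,177), grater drum (145,175), shaft tip near (138,184), timer (230,268) and mug (244,125). The side view shows the hub at (259,278), grip (312,270) and shaft tip near (241,146). Next I'll measure by ray casting and take close crops.

```bash
cat > h.py <<'E'
import numpy as np,cv2
from bench import r
from scipy.spatial.transform import Rotation as R
def ray(c,u,v):
    f=192/np.tan(np.radians(c["vfov"]/2))
    d=R.from_quat(c["attitude"]).apply([(u-c["cx"])/f,(v-c["cy"])/f,1]);return c["eye"],d/np.linalg.norm(d)
def plane(c,u,v,z):
    e,d=ray(c,u,v);return e+d*(z-e[2])/d[2]
def proj(c,p):
    f=192/np.tan(np.radians(c["vfov"]/2))
    q=R.from_quat(c["attitude"]).inv().apply(np.asarray(p)-c["eye"]);return f*q[...,0]/q[...,2]+c["cx"],f*q[...,1]/q[...,2]+c["cy"]
def tri(c1,p1,c2,p2):
    e1,a=ray(c1,*p1);e2,b=ray(c2,*p2)
    A=np.stack([a,-b],1);t=np.linalg.lstsq(A,e2-e1,rcond=None)[0]
    x,y=e1+a*t[0],e2+b*t[1];return (x+y)/2,np.linalg.norm(x-y)
def mask(img,col):
    h=cv2.cvtColor(img,cv2.COLOR_RGB2HSV)
    return cv2.inRange(h,(50,120,30),(85,255,255)) if col=="green" else None
def crop(c,x,y,w,h,k):
    return cv2.resize(c["image"][y:y+h,x:x+w,::-1],None,fx=k,fy=k,interpolation=cv2.INTER_CUBIC)
E
python3 - <<'E'
from h import *
s=r.camera("side");t=r.camera("top")
a=crop(s,232,130,66,75,6);b=crop(t,110,115,90,100,5);d=crop(t,305,160,50,85,5);e=crop(s,240,250,90,55,5)
H=500
def pad(i): return cv2.copyMakeBorder(i,0,max(0,H-i.shape[0]),0,0,cv2.BORDER_CONSTANT)
print([i.shape for i in(a,b,d,e)])
im=np.hstack([pad(a)[:H],pad(b)[:H]]);im[:]=np.clip(im*1.3,0,255);cv2.imwrite("pics/c1.png",im)
m=mask(t["image"],"green");m[:, :300]=0
n,l,st,ce=cv2.connectedComponentsWithStats(m)
for i in range(1,n): 
    if st[i,4]>5: print("top",st[i],ce[i])
cn=max(cv2.findContours(m,0,2)[0],key=cv2.contourArea);print(cv2.minAreaRect(cn))
m=mask(s["image"],"green");n,l,st,ce=cv2.connectedComponentsWithStats(m)
for i in range(1,n): 
    if st[i,4]>5: print("side",st[i],ce[i])
cv2.imwrite("pics/c2.png",np.hstack([pad(d)[:450],pad(e)[:450]]))
E
```

```text
[(450, 396, 3), (500, 450, 3), (425, 250, 3), (275, 450, 3)]
((322.0, 231.0), (0.0, 0.0), 0.0)
side [262 140  26  12  64] [274.984375 147.6875  ]
side [245 156  19  13  28] [256.03571429 162.82142857]
side [257 192   4   6  16] [258.8125 194.25  ]
side [411 241  10   9  46] [415.60869565 245.84782609]
side [431 241   7  10  18] [434.83333333 244.61111111]
side [409 249  25  17  96] [420.60416667 258.15625   ]
side [423 248   6   5  20] [425.25 249.85]
side [406 262  22  14 116] [417.         268.51724138]
side [251 268  17  30 378] [258.73015873 284.78835979]
```

View pics/c1.png

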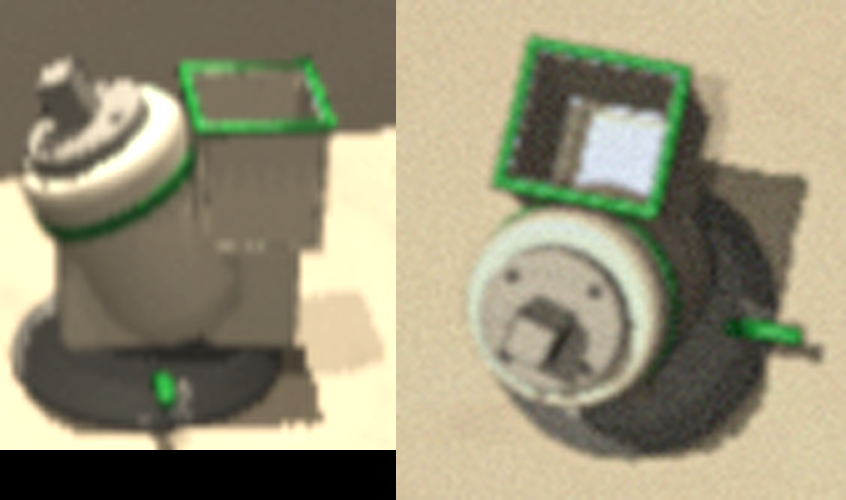

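View pics/c2.png

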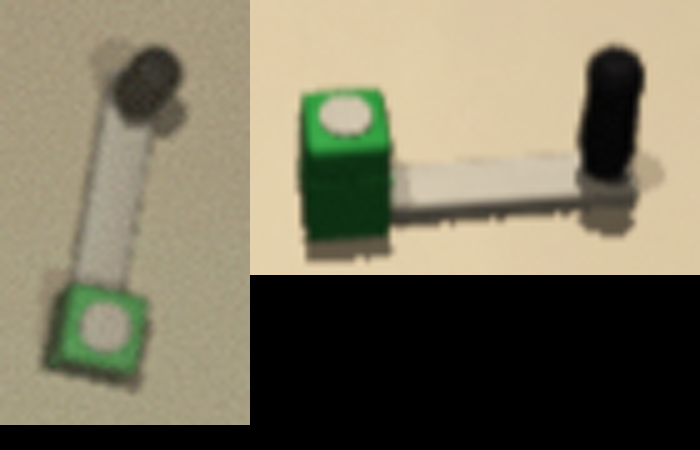

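The crops show the hub's disc at (326,225.4) and the grip top at about (337,173.4) in the top view. The shaft tip is at about (136.2,183.6) top and (241.7,142) side. The plate and hopper rim corners are also readable. The drive square is visibly turned.

```bash
python3 - <<'E'
from h import *
np.set_printoptions(precision=4,suppress=True)
s=r.camera("side");t=r.camera("top")
T=lambda x,y:((x-396)/5+110-.4,y/5+115-.4)
S=lambda x,y:(x/6+232-.4,y/6+130-.4)
D=lambda x,y:(x/5+305-.4,y/5+160-.4)
E_=lambda x,y:((x-250)/5+240-.4,y/5+250-.4)
print("hub",plane(t,*D(105,327),.058),tri(t,D(105,327),s,E_(345,116)))
g=plane(t,*D(160,67),.080);print("grip",g,tri(t,D(160,67),s,E_(615,65)))
h=plane(t,*D(105,327),.058);print("yaw",np.degrees(np.arctan2(*(g-h)[1::-1])),np.linalg.norm(g-h))
# hub top face edges
c=[plane(t,*D(*p),.058) for p in[(68,284),(148,297),(134,375),(57,352)]];print(np.array(c))
print("tip",tri(t,T(527,343),s,S(60,72)))
print("plate",tri(t,T(553,316),s,S(88,122)))
k=np.array([plane(t,*T(*p),.157) for p in[(533,38),(690,68),(655,215),(497,187)]]);print(k,k.mean(0))
for i in range(4):
    d=k[(i+1)%4]-k[i];print(np.linalg.norm(d),np.degrees(np.arctan2(d[1],d[0])))
E
```

```text
hub [ 0.5087 -0.2435  0.058 ] (array([ 0.5077, -0.2431,  0.0587]), np.float64(0.002003434165963236))
grip [ 0.6279 -0.2684  0.08  ] (array([ 0.6256, -0.2677,  0.0797]), np.float64(0.004870252604358911))
yaw -11.812920580317973 0.12376028753689819
[[ 0.5288 -0.2268  0.058 ]
 [ 0.5229 -0.2638  0.058 ]
 [ 0.4865 -0.2563  0.058 ]
 [ 0.4969 -0.2209  0.058 ]]
tip (array([0.584 , 0.1772, 0.1716]), np.float64(0.0019813659560940318))
plate (array([0.5997, 0.1736, 0.1438]), np.float64(0.0021977840020318174))
[[0.7244 0.1853 0.157 ]
 [0.7106 0.1147 0.157 ]
 [0.6434 0.1276 0.157 ]
 [0.6558 0.1978 0.157 ]] [0.6835 0.1563 0.157 ]
0.07193773171527283 -101.04566083389192
0.06841643881570326 169.1244611866262
0.07130436553222062 79.9543130478791
0.06966569109252407 -10.348736264217376
```

```bash
python3 -m crank '[[[440,-273,0,-65,1],[440,-273,0,-65,1],[440,-273,0,-65,1],[440,-273,0,-65,1],[440,-273,0,-65,1],[440,-273,0,-65,1],[440,-273,0,-65,1],[440,-273,0,-65,1],[440,-273,0,-65,1],[440,-273,0,-65,1],[440,-273,0,-65,1],[440,-273,0,-65,1],[440,-273,0,-65,1],[440,-273,0,-65,1],[440,-273,0,-65,1],[440,-273,0,-65,1]]]' 20
python3 - <<'E'
from h import *
s=r.read_state();print(s["joint_positions"],R.from_quat(s["eef_rot"]).as_matrix())
E
```

```text
time: 1.9
ee_pos: [0.5076, -0.2445, 0.1923]
eef_rot: [0.777, 0.629, -0.0, 0.0]
ft_force: [0.7, 0.1, -0.4]
width: 0.0873
grip_force: 0.0
[ 0.81389838  0.23826729 -0.52083103  1.60561955  0.12169495  1.3299336
  0.06596882] [[ 2.08682365e-01  9.77983471e-01 -1.71079937e-05]
 [ 9.77983363e-01 -2.08682350e-01 -4.66570144e-04]
 [-4.59868026e-04  8.06336281e-05 -9.99999891e-01]]
```

```bash
python3 -m crank '[[[1,0,50,0,1],[1,0,90,0,1],[1,0,130,0,1],[1,0,155,0,1],[1,0,172,0,1],[1,0,172,0,1],[1,0,172,0,-1],[1,0,172,0,-1],[1,0,172,0,-1],[1,0,172,0,-1],[1,0,172,0,-1],[1,0,172,0,-1],[1,0,172,0,-1],[1,0,172,0,-1]]]' 60
python3 - <<'E'
from h import *
c=r.camera("side");cv2.imwrite("pics/g.png",crop(c,200,180,180,130,4))
E
```

```text
time: 3.3
ee_pos: [0.5084, -0.2426, 0.0203]
eef_rot: [0.777, 0.63, 0.0, 0.0]
ft_force: [-0.5, 1.0, 1.3]
width: 0.0371
grip_force: 60.0
```

View pics/g.png

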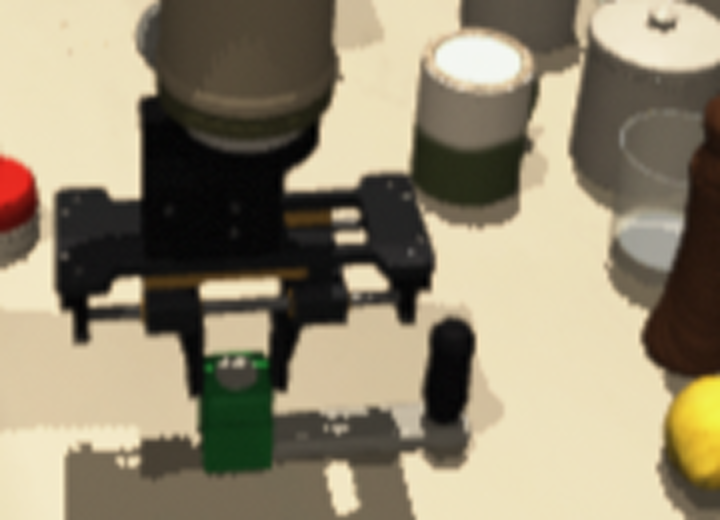

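The hub is held, with the opening at 37 mm. The moves have no tilt axis, and the shaft needs 28°. I'll lift clear and see how the arm behaves at the edge of its reach.

```bash
python3 -m crank '[[[0,0,-50,0,-1],[0,0,-100,0,-1],[-50,-20,-150,0,-1],[-100,-40,-180,8,-1],[-150,-60,-230,16,-1],[-200,-62,-280,20,-1],[-225,-62,-330,20,-1],[-225,-62,-380,20,-1],[-225,-62,-430,20,-1],[-225,-62,-430,20,-1],[-225,-62,-430,20,-1]]]' 60
python3 - <<'E'
from h import *
s=r.read_state();print(s["joint_positions"],R.from_quat(s["eef_rot"]).as_matrix())
E
```

```text
time: 4.45
ee_pos: [0.4005, -0.4511, 0.4544]
eef_rot: [0.875, 0.484, 0.0, 0.002]
ft_force: [0.7, -0.2, -1.3]
width: 0.0367
grip_force: 60.0
[ 0.99080423  0.32173642 -0.33918999  0.94187161  0.11187091  1.88870088
  0.14398239] [[ 0.53068772  0.84756184  0.00307696]
 [ 0.84756638 -0.53067789 -0.00349365]
 [-0.00132821  0.00446196 -0.99998916]]
```

q6 is at 1.89 and its limit is 2.06. A bit higher shows what the arm does there.

```bash
python3 -m crank '[[[0,0,-50,0,-1],[0,0,-100,0,-1],[0,0,-150,0,-1],[0,0,-200,0,-1],[0,0,-200,0,-1],[0,0,-200,0,-1]]]' 60
python3 - <<'E'
from h import *
s=r.read_state();print(s["joint_positions"],R.from_quat(s["eef_rot"]).as_matrix())
E
```

```text
time: 5.05
ee_pos: [0.3887, -0.4367, 0.5575]
eef_rot: [0.874, 0.485, 0.006, 0.028]
ft_force: [-0.5, -0.2, -1.2]
width: 0.0373
grip_force: 60.0
[ 0.54213403  0.33034757  0.39295802  0.71531306 -0.14469119  2.058202
  0.28274152] [[ 0.52960571  0.84743263  0.03709078]
 [ 0.84808179 -0.52814303 -0.04268755]
 [-0.01658559  0.05406358 -0.99839974]]
```

```bash
python3 -m crank '[[[0,0,0,0,-1],[0,0,0,0,-1]]]' 60; python3 -m crank '[[[0,0,100,0,-1],[0,0,100,0,-1],[0,0,100,0,-1]]]' 60
python3 - <<'E'
from h import *
s=r.read_state();print(s["joint_positions"],R.from_quat(s["eef_rot"]).as_matrix())
E
```

```text
time: 5.25
ee_pos: [0.389, -0.4369, 0.5553]
eef_rot: [0.874, 0.485, 0.006, 0.026]
ft_force: [0.9, 0.1, -2.3]
width: 0.0368
grip_force: 60.0
time: 5.55
ee_pos: [0.3899, -0.4379, 0.4436]
eef_rot: [0.874, 0.485, 0.003, 0.015]
ft_force: [0.8, -0.1, -3.6]
width: 0.0368
grip_force: 60.0
[ 0.48703916  0.2255899   0.36615563  1.09397049 -0.08127653  1.80457705
  0.26587716] [[ 0.52913876  0.84830305  0.01985235]
 [ 0.84847827 -0.52868709 -0.02397044]
 [-0.00983852  0.02952797 -0.99951553]]
```

```bash
cat > st.py <<'E'
from h import *
np.set_printoptions(precision=3,suppress=True)
s=r.read_state();M=R.from_quat(s["eef_rot"]).as_matrix()
print(s["time"],s["ee_pos"],"q",s["joint_positions"],"z",M[:,2],"xyaw",np.degrees(np.arctan2(M[1,0],M[0,0])),"tilt",np.degrees(np.arccos(-M[2,2])),"f",s["ft_force"])
E
python3 -m crank '[[[0,0,0,0,-1]]]' 60 >/dev/null; python3 st.py
python3 -m crank '[[[0,0,-500,0,-1],[0,0,-500,0,-1],[0,0,-500,0,-1],[0,0,-500,0,-1],[0,0,-500,0,-1],[0,0,-500,0,-1],[0,0,-500,0,-1],[0,0,-500,0,-1]]]' 60 >/dev/null; python3 st.py
python3 -m crank '[[[0,0,100,0,-1],[0,0,100,0,-1],[0,0,100,0,-1]]]' 60 >/dev/null; python3 st.py
```

```text
5.65 [ 0.393 -0.441  0.457] q [ 0.487  0.224  0.368  1.069 -0.083  1.81   0.266] z [ 0.035 -0.039 -0.999] xyaw 58.07967187289542 tilt 3.0067669763680187 f [ 0.162 -0.506 -0.46 ]
6.45 [ 0.358 -0.402  0.597] q [ 0.395  0.208  0.521  0.785 -0.125  2.059  0.279] z [ 0.076 -0.084 -0.994] xyaw 57.9813766844256 tilt 6.498593084370649 f [ 0.74   0.672 -2.798]
6.75 [ 0.364 -0.408  0.487] q [ 0.323  0.097  0.491  1.149 -0.042  1.813  0.241] z [ 0.061 -0.07  -0.996] xyaw 58.04793747357147 tilt 5.351484702317894 f [ 0.897  0.908 -3.005]
```

Tilt ratchets: each push past reach adds about 3° outward, and it is kept. The shaft axis needs tilt (.46,-.086), so I'll go to azimuth of about -2° and pump there.

```bash
python3 -m crank '[[[340,-170,20,0,-1],[340,-170,20,0,-1],[340,-170,20,0,-1],[340,-170,20,0,-1],[340,-170,20,0,-1],[340,-170,20,0,-1],[340,-170,20,0,-1],[340,-170,20,0,-1],[340,-170,20,0,-1],[340,-170,20,0,-1]]]' 60 >/dev/null; python3 st.py
python3 -m crank '[[[0,0,-400,0,-1],[0,0,-400,0,-1],[0,0,-400,0,-1],[0,0,-400,0,-1],[0,0,-400,0,-1],[0,0,-400,0,-1]]]' 60 >/dev/null; python3 st.py
python3 -m crank '[[[0,0,-400,0,-1],[0,0,-400,0,-1],[0,0,-400,0,-1],[0,0,-400,0,-1]]]' 60 >/dev/null; python3 st.py
```

```text
7.75 [ 0.405 -0.036  0.452] q [-0.039 -0.219 -0.055  1.51   0.082  1.777 -0.631] z [ 0.08  -0.085 -0.993] xyaw 57.97379166262663 tilt 6.703859065954581 f [ 0.421 -0.373 -1.383]
8.35 [ 0.385 -0.028  0.586] q [ 0.577 -0.153 -0.558  1.136  0.008  2.027 -0.54 ] z [ 0.106 -0.09  -0.99 ] xyaw 57.594263674287966 tilt 7.9804728575925274 f [ 0.137  0.314 -2.071]
8.75 [ 0.395 -0.038  0.62 ] q [ 0.928 -0.127 -0.85   1.018  0.007  2.059 -0.522] z [ 0.14  -0.112 -0.984] xyaw 55.55503981912796 tilt 10.323094244387844 f [-0.969 -4.318 -1.615]
```

```bash
P='x'; python3 -m crank '[[[0,0,-400,0,-1],[0,0,-400,0,-1],[0,0,-400,0,-1],[0,0,-400,0,-1]]]' 60 >/dev/null; python3 st.py
python3 -m crank '[[[0,0,-400,0,-1],[0,0,-400,0,-1],[0,0,-400,0,-1],[0,0,-400,0,-1]]]' 60 >/dev/null; python3 st.py
python3 -m crank '[[[0,0,-400,0,-1],[0,0,-400,0,-1]]]' 60 >/dev/null; python3 st.py
```

```text
9.15 [ 0.434 -0.017  0.624] q [ 1.065 -0.007 -1.205  0.935  0.142  2.059 -0.619] z [ 0.162 -0.11  -0.981] xyaw 58.169318794717 tilt 11.279536990838135 f [-2.285 -2.008 -1.171]
9.55 [ 0.431 -0.024  0.649] q [ 1.698 -0.171 -1.469  0.874 -0.1    2.059 -0.394] z [ 0.198 -0.126 -0.972] xyaw 58.529966014265234 tilt 13.560661458511401 f [ 3.308  7.781 -1.55 ]
9.75 [ 0.432 -0.021  0.664] q [ 1.666 -0.155 -1.464  0.843 -0.089  2.059 -0.401] z [ 0.232 -0.119 -0.965] xyaw 59.56414762724479 tilt 15.096284312041586 f [-2.027  6.724 -0.748]
```

```bash
python3 -m crank '[[[80,-50,120,0,-1],[80,-50,120,0,-1],[80,-50,120,0,-1],[80,-50,120,0,-1],[80,-50,120,0,-1],[80,-50,120,0,-1]]]' 60 >/dev/null; python3 st.py
python3 -m crank '[[[0,0,-400,0,-1],[0,0,-400,0,-1],[0,0,-400,0,-1],[0,0,-400,0,-1],[0,0,-400,0,-1]]]' 60 >/dev/null; python3 st.py
python3 -m crank '[[[0,0,-400,0,-1],[0,0,-400,0,-1],[0,0,-400,0,-1]]]' 60 >/dev/null; python3 st.py
```

```text
10.35 [0.459 0.054 0.534] q [ 1.29  -0.339 -1.131  1.243 -0.216  1.792 -0.48 ] z [ 0.223 -0.128 -0.966] xyaw 58.60368339145801 tilt 14.893528243929865 f [ 0.002 -0.398 -2.175]
10.85 [0.433 0.062 0.674] q [ 1.556 -0.215 -1.466  0.813 -0.11   2.059 -0.58 ] z [ 0.273 -0.133 -0.953] xyaw 57.39511261886951 tilt 17.712377732389875 f [-5.157 -0.976 -1.592]
11.15 [0.429 0.042 0.692] q [ 1.414 -0.13  -1.462  0.791  0.024  2.059 -0.628] z [ 0.307 -0.129 -0.943] xyaw 57.58564044880636 tilt 19.47436883837628 f [-1.725 -6.516 -1.495]
```

```bash
python3 -m crank '[[[100,-90,100,0,-1],[100,-90,100,0,-1],[100,-90,100,0,-1],[100,-90,100,0,-1],[100,-90,100,0,-1],[100,-90,100,0,-1]]]' 60 >/dev/null; python3 st.py
python3 -m crank '[[[0,0,-400,0,-1],[0,0,-400,0,-1],[0,0,-400,0,-1],[0,0,-400,0,-1],[0,0,-400,0,-1]]]' 60 >/dev/null; python3 st.py
python3 -m crank '[[[0,0,-400,0,-1],[0,0,-400,0,-1],[0,0,-400,0,-1]]]' 60 >/dev/null; python3 st.py
```

```text
11.75 [0.437 0.176 0.574] q [ 1.041 -0.313 -1.21   1.14  -0.116  1.818 -0.784] z [ 0.311 -0.121 -0.943] xyaw 59.47371910857787 tilt 19.487298921951233 f [ 0.241 -0.664 -0.604]
12.25 [0.398 0.192 0.698] q [ 1.305 -0.266 -1.465  0.754 -0.103  2.059 -0.804] z [ 0.366 -0.101 -0.925] xyaw 60.412554802014185 tilt 22.327764910697066 f [-0.67   0.35  -2.747]
12.55 [0.39  0.198 0.72 ] q [ 1.242 -0.248 -1.467  0.715 -0.054  2.059 -0.843] z [ 0.413 -0.09  -0.906] xyaw 60.85943594819477 tilt 25.015682292064486 f [-0.893 -2.192 -1.51 ]
```

```bash
python3 -m crank '[[[0,0,-400,0,-1],[0,0,-400,0,-1],[0,0,-400,0,-1]]]' 60 >/dev/null; python3 st.py
python3 -m crank '[[[0,0,60,0,-1],[0,0,120,0,-1],[0,0,120,0,-1],[0,0,120,0,-1]]]' 60 >/dev/null; python3 st.py
```

```text
12.85 [0.383 0.21  0.744] q [ 1.222 -0.248 -1.466  0.661 -0.049  2.059 -0.857] z [ 0.463 -0.069 -0.884] xyaw 62.145667429291166 tilt 27.890316374867737 f [-1.556 -0.562 -1.173]
13.25 [0.439 0.201 0.631] q [ 0.754 -0.273 -1.07   1.089 -0.017  1.762 -0.883] z [ 0.453 -0.068 -0.889] xyaw 62.14245068228122 tilt 27.24427189021025 f [-0.59   0.18  -1.602]
```

```bash
python3 - <<'E'
import cv2,numpy as np
t=cv2.imread("pics/top0.png");s=cv2.imread("pics/side0.png")
f=lambda i,x,y:cv2.resize(np.clip(i[y:y+28,x:x+28]*1.2,0,255).astype(np.uint8),None,fx=14,fy=14,interpolation=cv2.INTER_CUBIC)
cv2.imwrite("pics/sh.png",np.hstack([f(t,126,172),f(s,232,134)]))
E
```

```text
(no output)
```

View pics/sh.png

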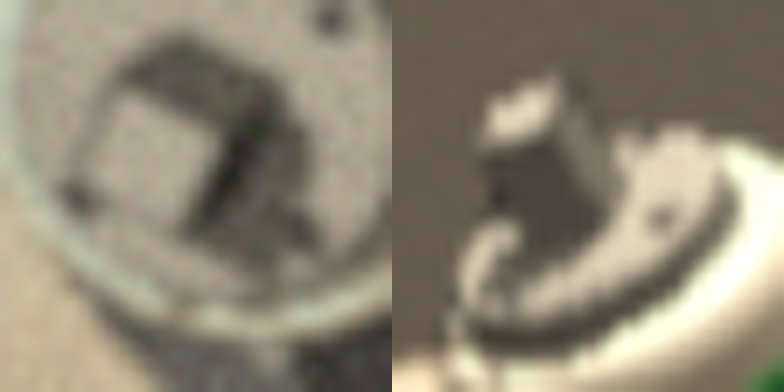

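The tip face's corners in the top crop are about (130,88), (225,135), (180,222) and (85,178). I'll cast them onto the tip plane.

```bash
cat >> h.py <<'E'
g=np.radians(-10.5);b=np.radians(28)
AX=np.array([-np.sin(b)*np.cos(g),-np.sin(b)*np.sin(g),np.cos(b)]);SY=np.array([-np.sin(g),np.cos(g),0]);SX=np.cross(SY,AX)
SEAT=np.array([.5988,.1741,.1445])
E
cat > go.py <<'E'
# tool shift needed to bring hub underside to h mm (argv1) along axis from seat
from h import *;import sys
np.set_printoptions(precision=2,suppress=True)
s=r.read_state();M=R.from_quat(s["eef_rot"]).as_matrix()
tgt=SEAT+AX*(.020+float(sys.argv[1])/1000)
e=s["ee_pos"]-SEAT
print(s["time"],"shift mm",M.T@(tgt-s["ee_pos"])*1e3,"along",e@AX*1e3-20,"lat sx,sy",e@SX*1e3,e@SY*1e3,
 "ang y-tool in seat",np.degrees(np.arctan2(M[:,1]@SY,M[:,1]@SX)),"axis err sx,sy deg",np.degrees(-M[:,2]@SX),np.degrees(-M[:,2]@SY),"f along",s["ft_force"]@AX,s["ft_force"],"tq",s["torque"]@AX,"w",s["width"])
E
python3 - <<'E'
from h import *
t=r.camera("top");tip=SEAT+.03*AX
P=[]
for x,y in[(130,88),(225,135),(180,222),(85,178)]:
    e,d=ray(t,126+x/14-.46,172+y/14-.46);P.append(e+d*((tip-e)@AX)/(d@AX))
P=np.array(P);c=P.mean(0)-SEAT;print("tip lat",c@SX*1e3,c@SY*1e3)
for i in range(4):
    d=P[(i+1)%4]-P[i];print(np.linalg.norm(d)*1e3,np.degrees(np.arctan2(d@SY,d@SX))%90)
print(SX,SY,AX)
E
python3 go.py 80
```

```text
tip lat -0.5172704778213669 -0.8477683582297496
16.04336115429461 73.34335328510811
16.197601577663637 69.69934926665925
15.95127073662967 74.91285043821595
16.627856442893062 70.13229479101543
[ 0.86816255 -0.16090442  0.46947156] [0.18223553 0.98325491 0.        ] [-0.46161022  0.0855544   0.88294759]
13.3 shift mm [-30.68 -74.33 407.04] along 485.9985958711041 lat sx,sy 85.46078576765497 -2.419621314589075 ang y-tool in seat -19.75333460092921 axis err sx,sy deg 0.7245745214549811 -0.8686755018925907 f along -2.4491828631725534 [ 0.47 -0.29 -2.5 ] tq -0.01898077655786868 w 0.037075146782560506
```

The square sits near -18° about the shaft. The tool's y is at -19.8°, so it is almost aligned already. Now I approach to 60 mm above the seat.

```bash
python3 -m crank '[[[-31,-74,50,0,-1],[-31,-74,100,0,-1],[-31,-74,150,-2,-1],[-31,-74,200,-2,-1],[-31,-74,250,-2,-1],[-31,-74,300,-2,-1],[-31,-74,350,-2,-1],[-31,-74,390,-2,-1],[-31,-74,410,-2,-1],[-31,-74,410,-2,-1],[-31,-74,410,-2,-1],[-31,-74,410,-2,-1]]]' 60 >/dev/null; python3 st.py; python3 go.py 60
python3 - <<'E'
from h import *
a=crop(r.camera("side"),205,90,100,75,5);b=crop(r.camera("top"),95,130,70,75,5)
cv2.imwrite("pics/a.png",np.hstack([a,b])[:, :800])
E
```

```text
14.5 [0.556 0.186 0.237] q [ 0.804 -0.131 -1.292  1.879  0.206  0.918 -1.091] z [ 0.461 -0.068 -0.885] xyaw 64.18473841097115 tilt 27.781257930274815 f [ 0.495  0.347 -1.793]
14.5 shift mm [-5.21 -3.08 22.42] along 82.46613427806192 lat sx,sy 4.608855271712456 3.6441922002615947 ang y-tool in seat -17.667296527951166 axis err sx,sy deg 0.23499035142285846 -0.9912498043906729 f along -1.782436232469814 [ 0.5   0.35 -1.79] tq 0.09127967493228116 w 0.036651010335942855
```

View pics/a.png

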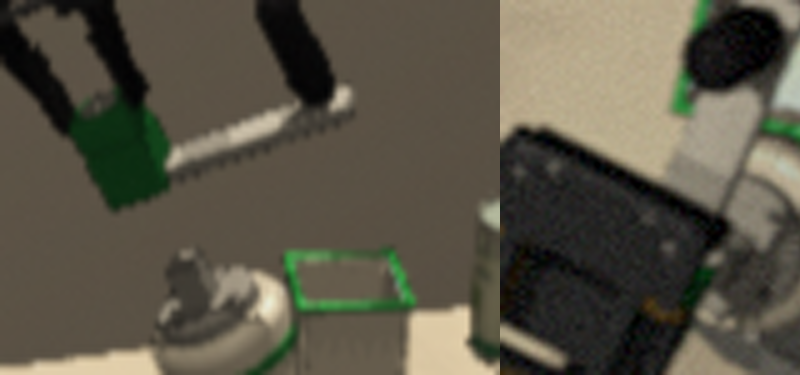

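The side crop shows the hub tilted parallel to the shaft, up and to the left of it on the axis line, with the arm pointing up over the hopper. I'll centre it and close in.

```bash
python3 -m crank '[[[-6,-3,10,0,-1],[-6,-3,25,0,-1],[-6,-3,40,0,-1],[-6,-3,47,0,-1],[-6,-3,47,0,-1],[-6,-3,47,0,-1]]]' 60 >/dev/null;python3 go.py 33
python3 - <<'E'
from h import *
a=crop(r.camera("side"),215,110,75,60,8)
cv2.imwrite("pics/b.png",a)
E
```

```text
15.2 shift mm [1.43 3.29 0.59] along 33.605574067743454 lat sx,sy -3.55923667097575 -0.3803722633106755 ang y-tool in seat -17.5062947468659 axis err sx,sy deg 0.4142913115759555 -0.9619964658254506 f along -1.3679237559135484 [ 0.05 -0.24 -1.5 ] tq 0.057291454535119496 w 0.036957965124938305
```

View pics/b.png

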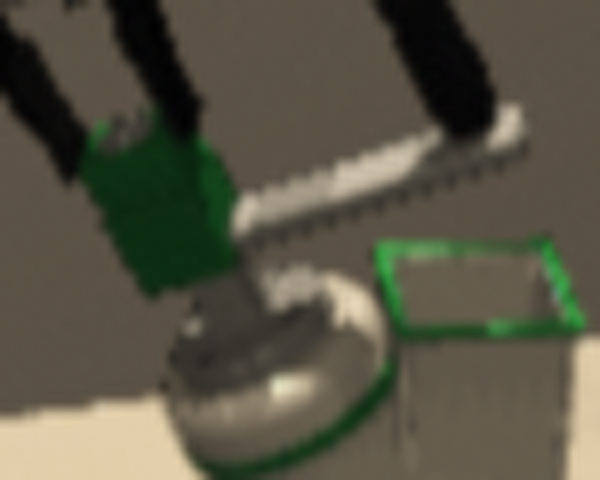

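The hub hangs just above the tip, a few mm down-slope, which matches the readout. I'll correct that and ease down.

```bash
python3 -m crank '[[[1,3,0,0,-1],[1,3,0,0,-1],[1,3,3,0,-1],[1,3,5,0,-1],[1,3,7,0,-1],[1,3,9,0,-1]]]' 60 >/dev/null;python3 go.py 20
python3 -m crank '[[[0,0,2,0,-1],[0,0,4,0,-1],[0,0,4,0,-1]]]' 60 >/dev/null;python3 go.py 18
```

```text
15.85 shift mm [0.43 0.09 4.21] along 24.204433909967292 lat sx,sy -0.18500315378558918 -0.4543660541460242 ang y-tool in seat -17.54130416181964 axis err sx,sy deg 0.4074999683187641 -0.9457153665738777 f along -2.0355991176171377 [-0.35 -1.09 -2.38] tq -0.012718227453541373 w 0.03677221190946746
16.15 shift mm [0.44 0.22 2.18] along 20.17163459408677 lat sx,sy -0.3301273682016404 -0.3880883805228444 ang y-tool in seat -17.545339464667705 axis err sx,sy deg 0.4280885322630231 -0.9512591463881971 f along -2.087475816485335 [-0.43 -0.52 -2.54] tq 0.024314853000863335 w 0.037023509824604936
```

```bash
python3 -m crank '[[[0,0,3,0,-1],[0,0,6,0,-1],[0,0,9,0,-1],[0,0,12,0,-1],[0,0,12,0,-1]]]' 60 >/dev/null;python3 go.py 0
```

```text
16.65 shift mm [0.34 0.49 7.98] along 7.976719715355117 lat sx,sy -0.511444965478595 -0.30362985933153125 ang y-tool in seat -17.544447304791305 axis err sx,sy deg 0.4400823996027719 -0.9428487647513463 f along 0.025912124008613625 [-0.56  0.34 -0.29] tq 0.012526498064184793 w 0.03694469183581909
```

It is sliding on freely. I'll press it home gently.

```bash
python3 -m crank '[[[0,0,2,0,-1],[0,0,4,0,-1],[0,0,6,0,-1],[0,0,6,0,-1]]]' 60 >/dev/null;python3 go.py 0
python3 -m crank '[[[0,0,1,0,-1],[0,0,2,0,-1],[0,0,2,0,-1]]]' 60 >/dev/null;python3 go.py 0
```

```text
17.05 shift mm [-0.87  0.27  3.04] along 3.0502491466190236 lat sx,sy 0.01734607419466616 0.8577815651505445 ang y-tool in seat -17.502550028202236 axis err sx,sy deg 0.35061716941210774 -0.9830060014637089 f along 7.71756026595666 [-4.8   0.33  6.2 ] tq 0.05399185539764587 w 0.0366814664793782
17.35 shift mm [-1.87  0.78  2.43] along 2.464635396113813 lat sx,sy -0.16673646420220217 1.9731864981560217 ang y-tool in seat -17.415484996923798 axis err sx,sy deg 0.31694528050701154 -0.9605937495969402 f along 33.77473396443097 [-24.78  -0.75  25.37] tq 0.04760746084493157 w 0.036896865491952036
```

Firm contact at about 33 N, near the expected depth. I'll release the press force, open the fingers, back off and look.

```bash
python3 -m crank '[[[0,0,-1.5,0,-1],[0,0,-1.5,0,-1],[0,0,-1.5,0,1],[0,0,-1.5,0,1],[0,0,-1.5,0,1],[0,0,-1.5,0,1],[0,0,-1.5,0,1],[0,0,-30,0,1],[0,0,-70,0,1],[0,0,-110,0,1],[0,0,-150,0,1],[0,0,-150,0,1],[0,0,-150,0,1]]]' 60;python3 go.py 0
python3 - <<'E'
from h import *
sd=r.camera("side");tp=r.camera("top")
a=crop(sd,220,120,60,60,8)
b=crop(tp,120,130,40,60,8)
cv2.imwrite("pics/d.png",np.hstack([a,b]))
E
```

```text
time: 18.65
ee_pos: [0.5207, 0.1872, 0.2986]
eef_rot: [0.831, 0.502, 0.186, 0.154]
ft_force: [0.3, -0.5, -0.6]
width: 0.0869
grip_force: 0.0
18.65 shift mm [ -1.87  -1.85 153.25] along 153.24175912505336 lat sx,sy 2.481916696603962 -1.3211551012607834 ang y-tool in seat -17.484832445695783 axis err sx,sy deg 0.058481844164348436 -0.9519932231767878 f along -0.7117427451587733 [ 0.29 -0.48 -0.61] tq 0.018185467307481655 w 0.08686797442510963
```

View pics/d.png

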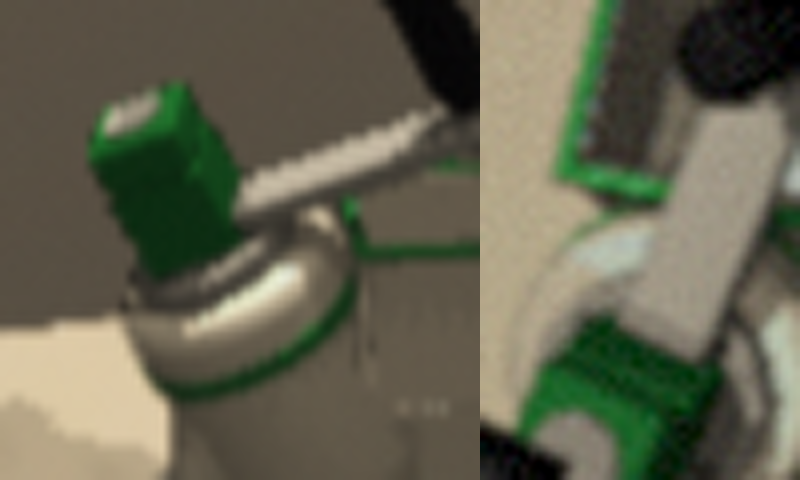

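The hub's underside lies against the plate with no visible gap. As a check, I'll press axially on the hub's top with shut fingers, in case a small gap remains.

```bash
python3 -m crank '[[[-2,-2,0,0,-1],[-2,-2,0,0,-1],[-2,-2,0,0,-1],[-2,-2,0,0,-1],[-2,-2,0,0,-1],[-2,-2,40,0,-1],[-2,-2,80,0,-1],[-2,-2,100,0,-1],[-2,-2,107,0,-1],[-2,-2,107,0,-1]]]' 10 >/dev/null;python3 go.py 38
python3 -m crank '[[[0,0,2,0,-1],[0,0,4,0,-1],[0,0,5,0,-1],[0,0,5,0,-1]]]' >/dev/null;python3 go.py 38
```

```text
19.75 shift mm [3.67 2.28 4.13] along 42.11240639056321 lat sx,sy -3.236683776249012 -2.8786120006599734 ang y-tool in seat -17.657808318611057 axis err sx,sy deg 0.6139441170210426 -1.023098775920085 f along 1.1309693227490467 [-1.38 -0.04  0.56] tq -0.0009632563114147396 w 0.015350107376887358
20.15 shift mm [2.36 1.82 0.76] along 38.7425014492304 lat sx,sy -2.4368099950476103 -1.714335727088223 ang y-tool in seat -17.503501020203924 axis err sx,sy deg 0.3542195982046375 -0.9284847118116402 f along -0.1291919372647583 [-0.27 -0.13 -0.28] tq 0.020665907952627342 w 0.0007226906352790355
```

```bash
python3 -m crank '[[[2,2,0,0,-1],[2,2,1,0,-1],[2,2,2,0,-1],[2,2,2,0,-1]]]' >/dev/null;python3 go.py 38
python3 -m crank '[[[0,0,1,0,-1],[0,0,1.5,0,-1],[0,0,1.5,0,-1]]]' >/dev/null;python3 go.py 38
```

```text
20.55 shift mm [ 0.66 -0.06 -1.67] along 36.316626615751204 lat sx,sy -0.15675970308544881 -0.6149864857505306 ang y-tool in seat -17.54111128960884 axis err sx,sy deg 0.41739718410456883 -0.9517451898992765 f along -0.7237107816911917 [-0.06 -0.88 -0.77] tq 0.034662100563931396 w 0.0004201427057113554
20.85 shift mm [ 0.67 -0.17 -3.11] along 34.88398278420933 lat sx,sy -0.06157619465476382 -0.6403951739827975 ang y-tool in seat -17.544901710505112 axis err sx,sy deg 0.40227897425646786 -0.9443256762452283 f along 0.6784778655824157 [0.32 1.27 0.81] tq 0.010050559757340554 w 8.723196970130786e-05
```

```bash
python3 -m crank '[[[0,0,1,0,-1],[0,0,2,0,-1],[0,0,2,0,-1]]]' >/dev/null;python3 go.py 38
python3 -m crank '[[[0,0,1,0,-1],[0,0,2,0,-1],[0,0,2,0,-1]]]' >/dev/null;python3 go.py 38
```

```text
21.15 shift mm [ 0.75 -0.15 -5.2 ] along 32.78815110724211 lat sx,sy -0.12121185205315443 -0.6703499094979581 ang y-tool in seat -17.549908745809237 axis err sx,sy deg 0.40984899099083005 -0.9413016424661665 f along 0.7060130534595629 [-0.9  -0.27  0.36] tq 0.037827581934143734 w 0.0007184335939257501
21.45 shift mm [ 0.71 -0.12 -7.18] along 30.81004033008194 lat sx,sy -0.14927319890687418 -0.5974729958392906 ang y-tool in seat -17.54385328959864 axis err sx,sy deg 0.41021981721400946 -0.9421033322252457 f along -0.028009242896436824 [0.26 0.18 0.09] tq -0.031281749722290905 w 0.00028338610310853283
```

No contact yet, deeper than expected. I'll compare the earlier picture's hub top with my model before going on.

```bash
python3 - <<'E'
from h import *
np.set_printoptions(precision=2,suppress=True)
sd=r.camera("side");tp=r.camera("top");s=r.read_state()
px=(133/8+220-.44,112/8+120-.44);pt=((575-480)/8+120-.44,450/8+130-.44)
print("side disc seen",px,"top",pt)
for h in(.045,.05,.055,.058,.061): print(h,proj(sd,SEAT+h*AX),proj(tp,SEAT+h*AX))
p,e=tri(sd,px,tp,pt);d=p-SEAT;print("tri",p,e,d@SX*1e3,d@SY*1e3,d@AX*1e3)
print("tcp",s["ee_pos"],proj(sd,s["ee_pos"]),proj(tp,s["ee_pos"]))
cv2.imwrite("pics/e.png",crop(sd,215,100,70,75,8))
E
```

```text
side disc seen (236.185, 133.56) top (131.435, 185.81)
0.045 (np.float64(239.24678539304222), np.float64(137.93595565927927)) (np.float64(133.98204646264185), np.float64(184.33107129550768))
0.05 (np.float64(238.44485737486923), np.float64(136.60490709856347)) (np.float64(133.21244078005498), np.float64(184.9968507222924))
0.055 (np.float64(237.63903244722835), np.float64(135.2673904065179)) (np.float64(132.43517453212127), np.float64(185.66925723996385))
0.058 (np.float64(237.153655140321), np.float64(134.46175604642275)) (np.float64(131.96508998800053), np.float64(186.0759234398196))
0.061 (np.float64(236.66685850221305), np.float64(133.65376586546972)) (np.float64(131.49218107573324), np.float64(186.48503297689112))
tri [0.57 0.18 0.2 ] 0.002705707097073902 0.14181404164626013 0.27747564834953414 61.396064298481576
tcp [0.58 0.18 0.19] (np.float64(238.2802328211628), np.float64(136.4347704973021)) (np.float64(133.28571648325487), np.float64(185.2046503911162))
```

View pics/e.png

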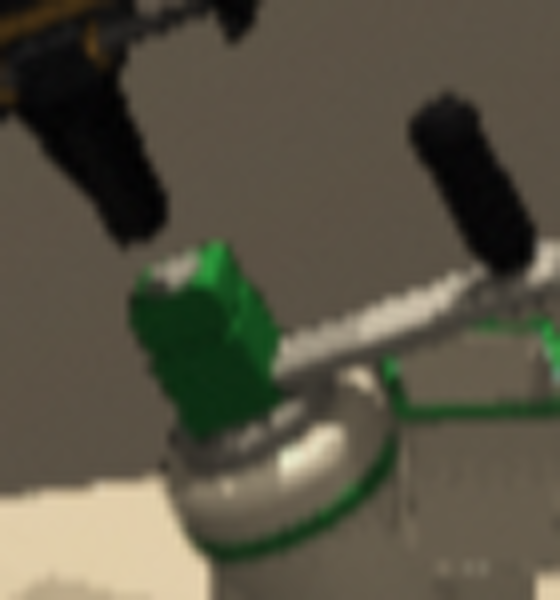

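The shut fingertips are visibly still short of the hub top: tip near (135,240), disc near (172,268). So there is no contact yet. The triangulated hub top is 61 mm above my seat estimate, which itself reads about 2.5 mm low, and that agrees with fully home. I'll continue gently to contact.

```bash
python3 -m crank '[[[0,0,2,0,-1],[0,0,4,0,-1],[0,0,4,0,-1]]]' >/dev/null;python3 go.py 38
python3 -m crank '[[[0,0,1,0,-1],[0,0,2,0,-1],[0,0,2,0,-1]]]' >/dev/null;python3 go.py 38|cut -c1-60,200-
```

```text
21.85 shift mm [  0.86  -0.1  -11.38] along 26.613330297466597 lat sx,sy -0.25052807754300527 -0.6587265255966569 ang y-tool in seat -17.5513863372989 axis err sx,sy deg 0.4260064200904247 -0.938831327282223 f along 0.23128986357196568 [0.25 0.07 0.39] tq 0.023358915463040208 w 0.0009489493796302301
22.15 shift mm [  0.69  -0.16 -13.15] along 24.8399584261242371027742219 f along 0.22512435052005142 [-0.27  0.45  0.07] tq 0.006411161689946856 w 0.0005829745571683616
```

```bash
python3 -m crank '[[[0,0,1,0,-1],[0,0,2,0,-1],[0,0,2,0,-1]]]' |grep -E "force|pos"
python3 -m crank '[[[0,0,1,0,-1],[0,0,2,0,-1],[0,0,2,0,-1]]]' |grep -E "force|pos"
```

```text
ee_pos: [0.5788, 0.1773, 0.1822]
ft_force: [-0.3, -0.1, 0.8]
grip_force: 0.0
ee_pos: [0.5797, 0.1772, 0.1805]
ft_force: [-0.4, 0.0, -0.6]
grip_force: 0.0
```

```bash
python3 -m crank '[[[0,0,1,0,-1],[0,0,2,0,-1],[0,0,2,0,-1]]]' |grep -E "ft_force|pos"
python3 -m crank '[[[0,0,1,0,-1],[0,0,2,0,-1],[0,0,2,0,-1]]]' |grep -E "ft_force|pos"
```

```text
ee_pos: [0.5806, 0.1771, 0.1787]
ft_force: [-0.3, 0.5, -0.6]
ee_pos: [0.5816, 0.1769, 0.1769]
ft_force: [0.3, -0.5, -0.4]
```

```bash
python3 - <<'E'
from h import *
sd=r.camera("side");i=sd["image"];s=r.read_state();e=s["ee_pos"]-SEAT;print(e@AX*1e3)
# walk along the projected shaft axis and print colours
for h in range(50,110,3):
    u,v=proj(sd,SEAT+h/1e3*AX);print(h,round(u,1),round(v,1),i[int(round(v)),int(round(u))])
E
```

```text
36.891939945467826
50 238.4 136.6 [21 69 28]
53 238.0 135.8 [21 65 27]
56 237.5 135.0 [52 59 44]
59 237.0 134.2 [63 61 52]
62 236.5 133.4 [55 52 45]
65 236.0 132.6 [26 24 22]
68 235.5 131.8 [9 9 9]
71 235.0 130.9 [6 7 7]
74 234.5 130.1 [5 5 6]
77 234.0 129.3 [5 5 6]
80 233.6 128.5 [6 7 7]
83 233.1 127.7 [7 7 6]
86 232.6 126.8 [8 7 8]
89 232.1 126.0 [6 6 6]
92 231.6 125.2 [6 6 6]
95 231.0 124.3 [8 7 6]
98 230.5 123.5 [4 4 4]
101 230.0 122.7 [7 6 6]
104 229.5 121.8 [6 5 6]
107 229.0 121.0 [8 7 7]
```

```bash
python3 -m crank '[[[0,0,1,0,-1],[0,0,2,0,-1],[0,0,3,0,-1],[0,0,3,0,-1]]]' |grep -E "ft_force|pos"
python3 -m crank '[[[0,0,0.5,0,-1],[0,0,1,0,-1],[0,0,1,0,-1]]]' |grep -E "ft_force|pos"
```

```text
ee_pos: [0.5829, 0.1767, 0.1742]
ft_force: [0.3, -0.5, 0.2]
ee_pos: [0.5834, 0.1767, 0.1735]
ft_force: [0.0, -0.4, 0.3]
```

```bash
python3 -m crank '[[[0,0,1,0,-1],[0,0,2,0,-1],[0,0,2,0,-1]]]' |grep -E "ft_force|pos"
python3 -m crank '[[[0,0,1,0,-1],[0,0,2,0,-1],[0,0,2,0,-1]]]' |grep -E "ft_force|pos"
```

```text
ee_pos: [0.5843, 0.1765, 0.1716]
ft_force: [-0.1, 0.2, -0.2]
ee_pos: [0.5852, 0.1765, 0.1703]
ft_force: [-5.5, -1.5, 5.6]
```

Contact. I'll press a little harder and see whether it yields.

```bash
python3 -m crank '[[[0,0,1,0,-1],[0,0,1,0,-1],[0,0,1,0,-1]]]' |grep -E "ft_force|pos"
python3 -m crank '[[[0,0,0.8,0,-1],[0,0,0.8,0,-1],[0,0,0.8,0,-1]]]' |grep -E "ft_force|pos"; python3 go.py 0
```

```text
ee_pos: [0.5854, 0.1766, 0.1702]
ft_force: [-17.7, -5.0, 21.5]
ee_pos: [0.5856, 0.1769, 0.1702]
ft_force: [-28.6, -6.1, 33.3]
25.3 shift mm [-0.5   0.03  9.06] along 9.063789329636446 lat sx,sy 0.16973936579844884 0.3583763126827109 ang y-tool in seat -17.470684112129117 axis err sx,sy deg 0.32875053451814695 -0.7997472227156914 f along 42.074420771050015 [-28.64  -6.12  33.27] tq 0.029441199216815202 w 0.0005084481962501168
```

It did not yield: 0.2 mm at 42 N, at the same stop depth as before, so the hub is home. I'll back away and hand in.

```bash
python3 -m crank '[[[0,0,-3,0,-1],[0,0,-20,0,-1],[0,0,-60,0,-1],[0,0,-100,0,-1],[0,0,-120,0,-1],[0,0,-120,0,-1],[0,0,-120,0,-1],[0,0,-120,0,-1]]]' | grep -E "time|force"
python3 - <<'E'
from h import *
sd=r.camera("side");i=sd["image"]
for h in range(50,80,4):
    u,v=proj(sd,SEAT+h/1e3*AX);print(h,i[int(round(v)),int(round(u))])
print(r.close_job())
E
```

```text
time: 26.1
ft_force: [-0.6, -0.5, 0.1]
grip_force: 0.0
50 [21 74 28]
54 [ 36 100  43]
58 [185 176 153]
62 [194 183 161]
66 [148 141 120]
70 [91 85 71]
74 [88 80 67]
78 [89 80 68]
the job is handed in; nothing more can be done
None
```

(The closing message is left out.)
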